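# Close the draught shield and tare the balance

### The arm

A 7-joint arm with a two-finger parallel gripper is mounted at the origin on the work surface. World frame = base frame: x ahead of the robot, y to its left, z up, the work surface at z = 0. Lengths are in m, angles in degrees, forces in N, time in s.
With the tool pointing down it reaches from about 0.4 to 0.925 m from the base axis. Payload 5.6 kg.
Tool frame: the origin (TCP) lies on the centre line of the jaws, within the pads' length; the fingertips stand 19 mm ahead of it and the grasp point (between the pads) is the TCP (r.tip_extent is the distance from the TCP to the fingertips, in m); z points along the fingers, x is the direction in which the jaws open and shut, and the axes are right-handed (so a half turn about z gives the same grasp; the last joint's range is limited). The gripper opens to 85 mm and grips with 20 to 120 N. Pads are 22 mm wide; open, the fingers measure 114 mm over their backs; the gripper's body (76 mm by 85 mm) begins 54 mm behind the grasp point. The pads swing forward as they close: fully open they stand 13 mm farther back than shut.
Start: joints at [-76.089, 26.786, -0.665, 91.828, 0.344, 61.387, -3.226], TCP at [0.183, 0.624, 0.25] pointing down, gripper open.
Joint ranges: [-144.91, 144.91], [-17.63, 115.5], [-89.93, 88.59], [15.96, 139.68], [-74.01, 254.01], [8.47, 105.57], [-167.45, 167.45]. Speed limits (degrees/s): [147.25, 147.25, 180, 180, 180, 180, 180].

### API

Orientations are given as [roll, pitch, yaw] about the fixed x, y, z axes, in that order (R = Rz(yaw) Ry(pitch) Rx(roll)).
In Python, from bench import r gives the robot as it stands.
- The arm moves only by the shell command python3 -m pendant 'ROWS' [OPENING] [FORCE]. ROWS is JSON, a list of rows, each a list of 4 numbers: the shift along the world's x, y, z in m, then the turn about the world's z in rad. In form: [[dx, dy, dz, spin], ...]. A call has 1 to 12 rows; each row is the pose to reach, as a shift and turn from the pose measured when the call began; what a row does not reach only later rows make up. A row lasts 1/8 s, in which the tool goes at most 62.5 mm and 10.7 degrees, less where a joint would pass 70% of its speed; a pose out of reach is approached as far as the arm can. A call with a gripper value outside its range is refused whole. OPENING is the closure in counts, from 0 (fully open) to 255 (shut), set as the call begins (- or left out, the last holds). The fingers move at their own pace and stop on an object; FORCE is the grip in N (left out, the last holds). Time passes only in rows, so rows that repeat a pose let the fingers close. It gives the time, the measured TCP pose, the force and the opening at its end, in the units of the state.
- r.get_state(): the state, without advancing time (a new reading comes with each control period).
- r.get_image(name): name is "scene" or "top"; returns (picture, depth): 480x640x3 uint8, red, green, blue; 480x640 float32, m along the optical axis (not along the pixel's ray), 0 where there is no reading.
- r.get_calibration(name): a dict with "camera_matrix" (3x3 intrinsics, pixels), "view" (4x4, takes a point from world to camera coordinates). Camera axes: x right, y down, z forward; pixel columns grow to the right and rows downward; lengths in m; the calibration is good to about 2 mm. A picture is of the moment at which its call begins. get_calibration takes no time and is no camera call.
- r.close_job(): hands the job in, once; it reports no verdict.
Trained networks look in the newest picture that a camera, given by its name, has taken for a name from the list of things; names that differ only in an ending like _2 or _b are one class to them, and where a whole thing is asked for, a point or a joint stands for the part that bears it (a point fixed in the world has none). Each returns a list of dicts, best first, with "p" (0 to 1); they miss things now and then, are a little off and sometimes report something else, mostly with a low value. They report only what shows in the picture. A call takes as long as a camera call.
- r.outline_of(camera, target): "region" (480x640 bool, what is visible of it) and "rect" ([left, top, right, bottom] in pixels, round what is visible of it).
The state is a dict: "t": time; "qpos": joint angles; "joint_velocities": joint speeds; "joint_torque": joint torques, N m; "position": TCP position; "tool_rot": TCP orientation; "force": force on the tool from outside, world axes, zero at the start; "ft_torque": the same for the moment, N m; "gripper_width": finger opening in m.
Only numpy, scipy, OpenCV 4.12 (cv2) and the standard library are available. Lean on these libraries where they do the work, as an engineer would, in place of code of your own. Each camera call takes 0.05 s, during which the arm holds its last target.

### The job

Tare the balance with its beaker on the pan: first push the draught shield's sliding lid fully closed by the upright face of its thumb ledge, then reach a fingertip down into the round well on the front deck and hold the sunken tare key fully down for a good second, then let it come up and move clear. Push and press only: do not lift anything, do not press the key in the square well, never press the tare key while the lid is open, and leave the beaker and everything standing around where it is.

Things in the scene. Friction and masses are not known exactly. Their poses are not given: they have to be found in the camera images.
- balance: white precision balance, fixed, 262 (x) x 270 (y) mm. Origin on the table under its middle; x to its rear, y to its left, z up. Front deck (robot's side) 55 mm high with two wells centred at x = -100 mm, y = +75 and -75 mm; which is which varies. From x = -30 mm to its rear stand the clear draught shield (right) and a white housing (left), both 145 mm high
- lid (a joint): the shield's sliding top lid, m: 0 = fully closed against its stop (over the shield, right), grows as it slides to the balance's left (+y), up to 0.09 = wide open. It stays where it is left; about 1.2 N moves it slowly
- lid_ledge (a point): grey wedge-shaped thumb ledge across the lid's middle, 100 mm long (balance x), 22 mm above the lid's flat top, which is 152 mm above the table. Point: middle of its flat crest (174 mm high, 10 mm wide in y). Left (+y) of the crest is its upright push face; on the right it ramps down over 45 mm. Rides with the lid; closed, it is at balance x = +45, y = -50 mm. Lid 154 mm square
- tare_top (a point): centre of the top face of the tare key: a round white cap, 26 mm across, sunk 20 mm below the deck at the bottom of a ROUND well 47 mm across; key top 35 mm above the table when up. It moves down with the key
- tare_key (a joint): tare key, m: 0 = up, 0.005 = fully down. Spring return: 2 N starts it, 5.6 N holds it fully down
- power_top (a point): centre of the top face of the power key: a square white cap, 24 mm wide, sunk 20 mm at the bottom of a SQUARE well 45 mm wide, otherwise like the tare key. Not to be pressed
- power_key (a joint): power key, m: 0 = up, 0.005 = fully down, same spring
- beaker_mid (a point): glass beaker, 56 mm across, 60 mm tall, loose on the pan inside the draught shield; point at half its height; leave it alone
- weight_mid (a point): loose steel calibration weight, 24 mm across, 36 mm tall with a small head, standing on the deck midway between the two wells; this point at half its height; leave it alone
- jar_mid (a point): loose amber glass jar with white lid, 60 mm across, 85 mm tall, on the table to the right of the balance; point at half its height; leave it alone
- tipbox_mid (a point): loose pipette-tip box, 85 x 120 x 66 mm, white with orange lid, on the table to the left of the balance; point at half its height; leave it alone
- flask_mid (a point): loose clear bottle, 52 mm across, 110 mm tall, on the table right of the balance's rear; point at half its height; leave it alone
- tube_mid (a point): loose capped specimen pot, 30 mm across, 75 mm tall, on the table to the left of the balance's front; point at half its height; leave it alone
- spatula_mid (a point): loose spatula about 160 mm long lying on the table to the left of the balance; point near its middle; leave it alone

How it is judged:
By the outcome, as a careful person would: the job done as asked, in the order asked, and still so for the second after the job is handed in, with the robot touching nothing.
It also fails if it takes over 48 s, if anything falls off the work surface, if the arm or the gripper's body presses on something with over 40 N, if the wrist force passes 120 N, or if a joint passes its speed limit or range.

## Working session

There is one attempt and no reset: what is moved stays moved. The work goes in short steps, Python scripts to look and compute and a shell command to move; the robot and the scene stay as the last step left them, time stands still between calls to the robot, and variables do not carry over. Pictures are saved under pics/ and viewed, and the job is handed in when it is done.

```bash
mkdir -p pics; cat > h.py <<'E'
from bench import r
import numpy as np, cv2
def grab(n,tag):
    p,d=r.get_image(n); cv2.imwrite(f'pics/{tag}.png',p[:,:,::-1]); return p,d
def w(n,u,v,z):
    c=r.get_calibration(n);K=np.array(c['camera_matrix']);V=np.array(c['view'])
    ray=np.linalg.inv(K)@[u,v,1]; return (np.linalg.inv(V)@np.append(ray*z,1))[:3]
def onz(n,u,v,h):
    a=w(n,u,v,0);b=w(n,u,v,1); return a+(b-a)*(h-a[2])/(b[2]-a[2])
def px(n,p):
    c=r.get_calibration(n);K=np.array(c['camera_matrix']);V=np.array(c['view'])
    q=K@(V@np.append(p,1))[:3]; return q[:2]/q[2]
E
python3 - <<'E'
from h import *
s=r.get_state();print(s['t'],s['position'],s['tool_rot'],s['gripper_width'],s['force'])
for n in('top','scene'):
    p,d=grab(n,n+'0')
    for t in('balance','lid_ledge','tare_top','power_top','weight_mid','beaker_mid'):
        for o in r.outline_of(n,t)[:2]:
            m=o['region'];v,u=np.nonzero(m)
            if len(u)==0: continue
            c=(u.mean(),v.mean());z=np.median(d[m]);print(n,t,round(o['p'],2),o['rect'],np.round(c,1),np.round(w(n,*c,z),3))
E
```

```text
0.0 [0.18317878 0.62308732 0.24930224] [1.79991737e+02 1.04818863e-01 7.36199816e+01] 0.08583084500973634 [-0.06024104  0.43684622 -0.31831826]
top balance 0.76 [325.5, 175.2, 485.0, 332.2] [406.1 244.9] [ 0.607 -0.107  0.128]
top lid_ledge 0.61 [352.9, 175.9, 446.0, 263.8] [398.6 220.9] [ 0.648 -0.09   0.155]
top lid_ledge 0.4 [293.0, 261.4, 312.8, 274.9] [301.9 268.2] [0.571 0.092 0.074]
top tare_top 0.65 [425.7, 304.5, 441.1, 315.7] [430.7 308.9] [ 0.487 -0.167  0.035]
top tare_top 0.35 [353.8, 290.7, 362.9, 301.0] [358.2 296.1] [ 0.515 -0.02   0.035]
top weight_mid 0.42 [392.8, 299.7, 403.5, 308.3] [398.4 302. ] [ 0.5   -0.094  0.089]
top beaker_mid 0.89 [437.8, 216.1, 453.1, 247.7] [444.6 234.1] [ 0.63  -0.188  0.099]
top beaker_mid 0.59 [481.3, 282.3, 520.5, 312.8] [500.5 297.9] [ 0.505 -0.295  0.081]
scene balance 0.56 [245.3, 255.7, 448.3, 477.8] [352.7 369.2] [ 0.604 -0.162  0.104]
scene lid_ledge 0.8 [310.8, 261.8, 435.4, 355.2] [368.4 310.1] [ 0.644 -0.113  0.163]
scene tare_top 0.8 [274.4, 418.2, 289.4, 433.2] [279.8 423.7] [ 0.489 -0.174  0.034]
scene tare_top 0.47 [308.9, 262.9, 433.1, 355.8] [368.4 310.2] [ 0.644 -0.113  0.163]
scene power_top 0.63 [264.1, 332.2, 278.6, 342.2] [272.  338.2] [ 0.517 -0.024  0.034]
scene weight_mid 0.73 [266.9, 352.8, 284.1, 379.5] [273.9 367.4] [ 0.501 -0.107  0.078]
scene beaker_mid 0.7 [352.6, 351.5, 395.4, 402.3] [373.5 375.5] [ 0.631 -0.175  0.094]
```

View pics/top0.png

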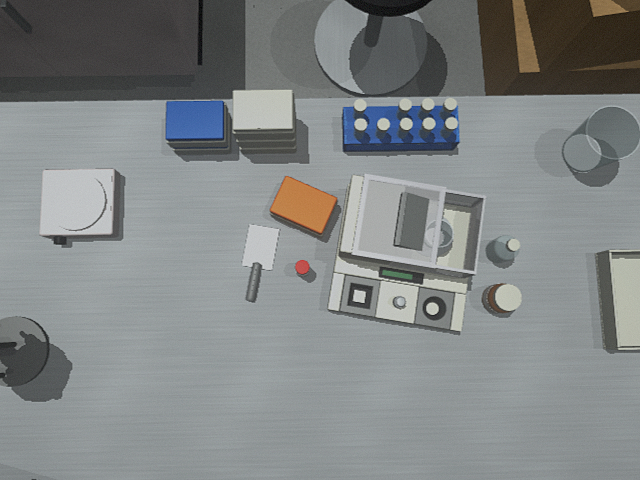

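View pics/scene0.png

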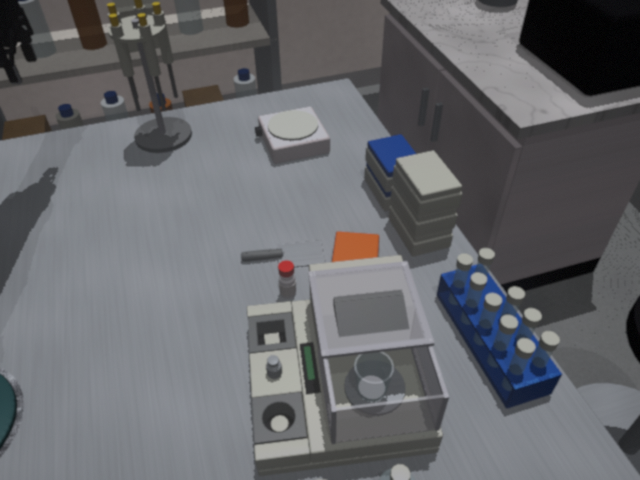

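```bash
python3 - <<'E'
import cv2
a=cv2.imread('pics/top0.png')[165:340,315:495];cv2.imwrite('pics/topz.png',cv2.resize(a,None,fx=3.4,fy=3.4,interpolation=cv2.INTER_CUBIC))
a=cv2.imread('pics/scene0.png')[250:480,230:460];cv2.imwrite('pics/scenez.png',cv2.resize(a,None,fx=2.6,fy=2.6,interpolation=cv2.INTER_CUBIC))
E
```

```text
(no output)
```

View pics/topz.png

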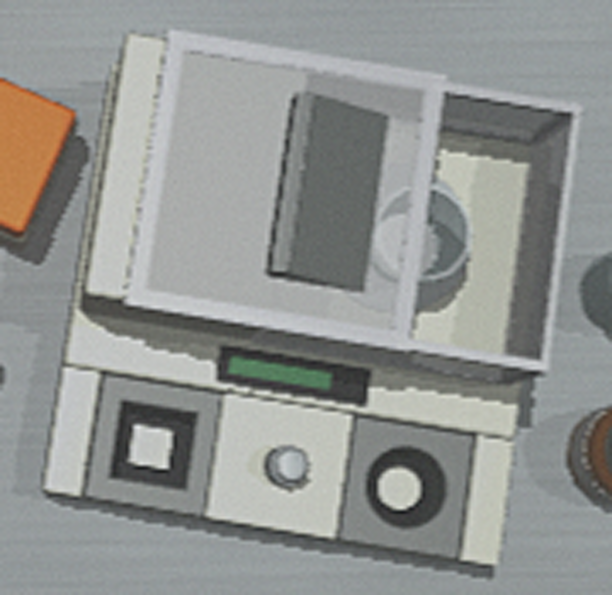

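View pics/scenez.png

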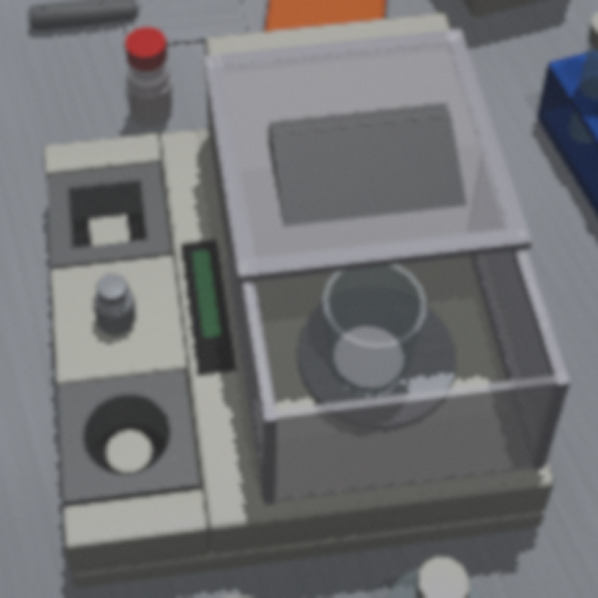

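The round well is the right-hand one: its cap sits at top pixel (432, 308). The square well's cap is at (358, 296). The lid is partly open, with the ledge crest's left edge near (398, 215). Next I fit the balance frame.

```bash
cat > pose.py <<'E'
from h import *
def cap(n,t,d,exp):
    return
E
python3 - <<'E'
from h import *
print(r.tip_extent)
P={}
for n in('top','scene'):
    p,d=r.get_image(n)
    c=r.get_calibration(n);K=np.array(c['camera_matrix']);V=np.array(c['view']);Vi=np.linalg.inv(V)
    v,u=np.mgrid[0:480,0:640];X=np.stack([(u-K[0,2])/K[0,0]*d,(v-K[1,2])/K[1,1]*d,d,np.ones_like(d)],-1)@Vi.T
    X=X[...,:3];P[n]=(p,X,d>0)
    print(n,'cam',Vi[:3,3].round(3))
    # white caps
    for nm,xy in(('tare',(.487,-.170)),('power',(.516,-.022))):
        m=(np.hypot(X[...,0]-xy[0],X[...,1]-xy[1])<.025)&(abs(X[...,2]-.035)<.008)&(p.min(-1)>130)
        q=X[m];print(nm,m.sum(),q.mean(0).round(4),(q.min(0)).round(3),q.max(0).round(3))
        m8=m.astype(np.uint8);cn=max(cv2.findContours(m8,0,2)[0],key=cv2.contourArea);(cu,cv_),rr,a=cv2.minAreaRect(cn);print('  ',cu,cv_,rr,onz(n,cu,cv_,.035).round(4))
    np.savez(f'{n}.npz',p=p,X=X)
y=np.array([.516-.487,.148]);yaw=np.arctan2(-y[0],y[1]);print(np.degrees(yaw))
E
```

```text
0.019
top cam [0.463 0.071 1.23 ]
tare 116 [ 0.4882 -0.1688  0.0348] [ 0.477 -0.18   0.029] [ 0.501 -0.157  0.039]
   431.50006103515625 308.5000305175781 (11.31370735168457, 11.31370735168457) [ 0.4877 -0.1684  0.035 ]
power 130 [ 0.5161 -0.0216  0.0352] [ 0.503 -0.035  0.03 ] [ 0.528 -0.01   0.04 ]
   358.6081237792969 295.8513488769531 (11.343530654907227, 11.343530654907227) [ 0.5159 -0.0213  0.035 ]
scene cam [ 0.43  -0.566  0.795]
tare 200 [ 0.4884 -0.1727  0.0342] [ 0.476 -0.185  0.03 ] [ 0.5   -0.159  0.038]
   279.25 423.2500305175781 (14.849241256713867, 15.55634880065918) [ 0.4884 -0.1732  0.035 ]
power 136 [ 0.5159 -0.0241  0.0341] [ 0.504 -0.035  0.031] [ 0.528 -0.013  0.038]
   271.5548400878906 338.493896484375 (9.938838005065918, 13.583078384399414) [ 0.5158 -0.0249  0.035 ]
-11.086413011659642
```

```bash
python3 - <<'E'
import numpy as np
t=np.array([.488,-.171]);q=np.array([.516,-.023]);d=q-t;yaw=np.arctan2(-d[0],d[1])
ex=np.array([np.cos(yaw),np.sin(yaw)]);ey=np.array([-ex[1],ex[0]]);O=(t+q)/2+.1*ex
print(np.degrees(yaw),np.linalg.norm(d),O,ex,ey)
for n in('top','scene'):
    X=np.load(n+'.npz')['X'];b=np.stack([(X[...,:2]-O)@ex,(X[...,:2]-O)@ey,X[...,2]],-1)
    m=(b[...,0]>0)&(b[...,0]<.09)&(abs(b[...,1])<.12)&(b[...,2]>.156)&(b[...,2]<.19)
    q=b[m];
    for lo in np.arange(-.06,.08,.005):
        k=(q[:,1]>=lo)&(q[:,1]<lo+.005)
        if k.sum(): print(n,round(lo*1e3),k.sum(),np.percentile(q[k,2],[5,50,95]).round(4))
    k=q[:,2]>.166;print('x range',np.percentile(q[k,0],[1,99]))
    # lid extent
    m=(abs(b[...,2]-.152)<.006)&(b[...,0]>-.02)&(b[...,0]<.12);print('lid y',np.percentile(b[m][:,1],[1,99]))
    # housing/deck check
    m=(abs(b[...,2]-.055)<.006)&(b[...,0]<-.05)&(b[...,0]>-.2)&(abs(b[...,1])<.2);print('deck',np.percentile(b[m][:,0],[1,99]),np.percentile(b[m][:,1],[1,99]))
for nm,p in(('crest?',(.045,.0)),('tare',(-.1,-.075))): print(nm,O+p[0]*ex+p[1]*ey)
E
```

```text
-10.713123022791043 0.15062536307010185 [ 0.60025702 -0.11558917] [ 0.98257025 -0.18589167] [0.18589167 0.98257025]
top -45 4 [0.156  0.1562 0.1564]
top -40 4 [0.1568 0.1573 0.158 ]
top -35 3 [0.1562 0.1564 0.1571]
top -30 4 [0.1561 0.1562 0.1567]
top -25 2 [0.1564 0.1564 0.1564]
top -20 6 [0.156  0.1564 0.1569]
top -15 14 [0.156  0.1562 0.1574]
top -10 77 [0.1562 0.1574 0.16  ]
top -5 110 [0.1566 0.1593 0.162 ]
top 0 120 [0.1576 0.1611 0.164 ]
top 5 122 [0.161  0.1638 0.1669]
top 10 118 [0.1626 0.1665 0.1694]
top 15 120 [0.1653 0.1683 0.1714]
top 20 122 [0.1682 0.1715 0.1743]
top 25 131 [0.1701 0.1735 0.1764]
top 30 130 [0.1713 0.1741 0.1777]
top 35 151 [0.1582 0.1727 0.1767]
top 40 2 [0.1562 0.1567 0.1573]
top 45 5 [0.1561 0.1563 0.1569]
top 50 1 [0.1577 0.1577 0.1577]
top 55 6 [0.1561 0.1562 0.1572]
top 60 1 [0.1561 0.1561 0.1561]
top 65 3 [0.1563 0.1567 0.1567]
top 70 6 [0.156  0.1563 0.1577]
top 75 5 [0.1568 0.1573 0.1586]
top 80 8 [0.156  0.1566 0.1584]
x range [0.00113828 0.08919473]
lid y [-0.10500628  0.12952072]
deck [-0.1363036  -0.05078535] [-0.18100658  0.134967  ]
scene -20 2 [0.1561 0.1561 0.1562]
scene -15 55 [0.156  0.1567 0.1583]
scene -10 202 [0.1563 0.1579 0.1601]
scene -5 239 [0.1575 0.1597 0.1623]
scene 0 253 [0.1594 0.1621 0.1652]
scene 5 244 [0.1619 0.1646 0.1677]
scene 10 243 [0.1643 0.1671 0.1701]
scene 15 241 [0.1671 0.1696 0.1721]
scene 20 228 [0.1694 0.1719 0.1744]
scene 25 179 [0.1713 0.1731 0.1748]
scene 30 132 [0.1713 0.1729 0.1743]
scene 35 6 [0.1707 0.1714 0.1718]
x range [0.00094558 0.08911787]
lid y [-0.04926292  0.10637645]
deck [-0.13468322 -0.05071553] [-0.13697426  0.13131831]
crest? [ 0.64447269 -0.12395429]
tare [ 0.48805812 -0.17069277]
```

```bash
python3 -m pendant '[[0.015,-0.02,0.005,0.02],[0.04,-0.055,0.005,0.04],[0.07,-0.1,0.005,0.06],[0.105,-0.15,0.005,0.08],[0.14,-0.2,0.005,0.1],[0.175,-0.25,0.005,0.1],[0.21,-0.3,0.005,0.1],[0.245,-0.35,0.005,0.1],[0.28,-0.4,0.005,0.1],[0.315,-0.45,0.005,0.1],[0.35,-0.5,0.005,0.1],[0.385,-0.55,0.005,0.1]]' 255
```

```text
t: 2.3
position: [0.5694, 0.0721, 0.2557]
tool_rot: [180.0, -0.0, 79.4]
force: [1.5, 1.4, -0.1]
gripper_width: 0.0002
```

```bash
python3 -m pendant '[[0.03,-0.042,0,0],[0.06,-0.083,0,0],[0.08,-0.11,-0.015,0],[0.088,-0.12,-0.035,0],[0.089,-0.121,-0.055,0],[0.089,-0.121,-0.07,0],[0.089,-0.121,-0.076,0],[0.089,-0.121,-0.076,0]]'
python3 - <<'E'
from h import *
p,d=grab('scene','s1');cv2.imwrite('pics/s1z.png',cv2.resize(p[200:430,220:500,::-1],None,fx=2.6,fy=2.6))
E
```

```text
t: 3.3
position: [0.6581, -0.0479, 0.1796]
tool_rot: [180.0, -0.1, 79.4]
force: [1.0, 0.1, 0.6]
gripper_width: 0.0003
```

View pics/s1z.png

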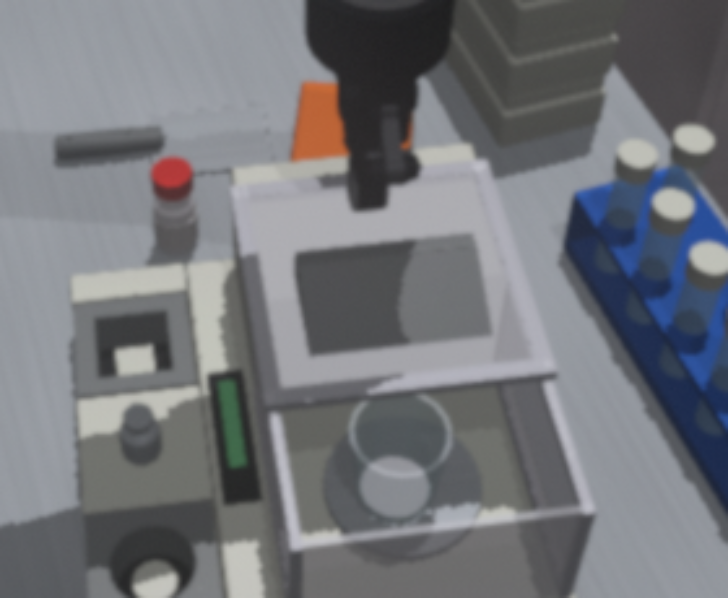

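The closed fingertip stands just left of the ledge's push face, around zoom pixel (368, 200). It is centred on the ledge's length and clear of the lid. Now I push.

```bash
python3 -m pendant '[[-0.002,-0.01,-0.002,0],[-0.004,-0.02,-0.002,0],[-0.005,-0.028,-0.002,0],[-0.007,-0.036,-0.002,0],[-0.008,-0.044,-0.002,0],[-0.01,-0.052,-0.002,0],[-0.011,-0.06,-0.002,0],[-0.013,-0.068,-0.002,0],[-0.014,-0.076,-0.002,0],[-0.016,-0.084,-0.002,0],[-0.017,-0.09,-0.002,0],[-0.017,-0.09,-0.002,0]]'
```

```text
t: 4.85
position: [0.641, -0.1394, 0.178]
tool_rot: [179.9, -0.0, 79.4]
force: [0.7, -0.4, 0.4]
gripper_width: -0.0002
```

```bash
python3 -m pendant '[[-0.001,-0.004,0,0],[-0.001,-0.008,0,0],[-0.002,-0.011,0,0],[-0.002,-0.013,0,0],[-0.002,-0.013,0,0]]'
python3 - <<'E'
from h import *
O=np.array([.60025702,-.11558917]);ex=np.array([.98257,-.18589]);ey=np.array([.18589,.98257])
pp=r.get_state()['position'][:2]-O;print(pp@ex,pp@ey)
for n in('scene','top'):
    p,d=grab(n,n+'2')
    a=p[200:430,220:500,::-1] if n=='scene' else p[165:340,315:495,::-1]
    cv2.imwrite(f'pics/{n}2z.png',cv2.resize(a,None,fx=2.6,fy=2.6))
E
```

```text
t: 5.48
position: [0.6388, -0.1528, 0.178]
tool_rot: [180.0, 0.0, 79.3]
force: [-0.4, 0.2, -0.6]
gripper_width: 0.0002
0.044831212889513174 -0.029379588894090605
```

View pics/scene2z.png

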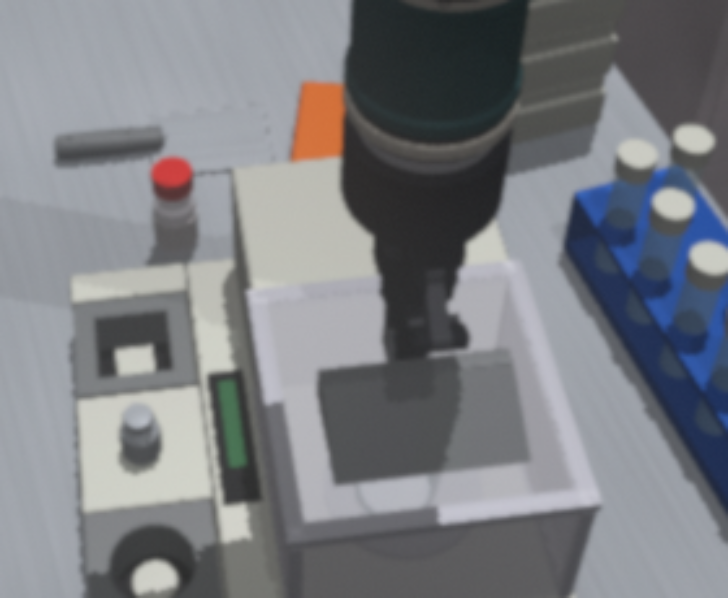

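View pics/top2z.png

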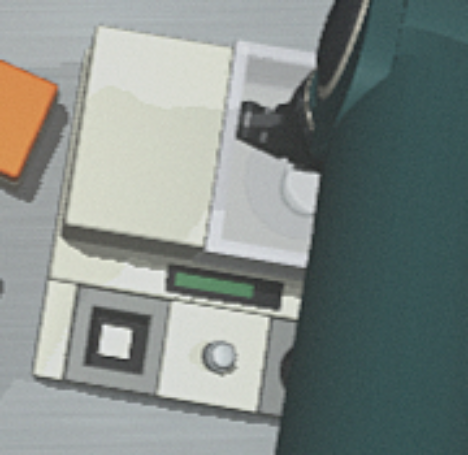

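Nearly closed: the lid frame is almost over the shield's right rim, around zoom pixel (590, 500). The force shows no stop yet, so I push on gently.

```bash
python3 -m pendant '[[0,-0.002,0,0],[-0.001,-0.004,0,0],[-0.001,-0.005,0,0],[-0.001,-0.005,0,0]]'
```

```text
t: 6.08
position: [0.6388, -0.1553, 0.1782]
tool_rot: [179.9, -0.1, 79.4]
force: [1.2, 5.5, 0.2]
gripper_width: -0.0002
```

```bash
python3 -m pendant '[[-0.001,-0.004,0,0],[-0.001,-0.005,0,0],[-0.001,-0.005,0,0]]'; python3 -m pendant '[[0.001,0.01,0.002,0],[0.004,0.022,0.01,0],[0.004,0.022,0.03,0],[0.004,0.022,0.06,0],[-0.02,0,0.07,0],[-0.06,0,0.08,0],[-0.1,0,0.08,0],[-0.14,0.02,0.08,0],[-0.16,0.06,0.08,0],[-0.18,0.11,0.08,0],[-0.18,0.14,0.08,0],[-0.18,0.14,0.08,0]]'
python3 - <<'E'
from h import *
for n in('scene','top'):
    p,d=grab(n,n+'3')
    a=p[200:430,220:500,::-1] if n=='scene' else p[165:340,315:495,::-1]
    cv2.imwrite(f'pics/{n}3z.png',cv2.resize(a,None,fx=2.6,fy=2.6))
    O=np.array([.60025702,-.11558917]);ex=np.array([.98257,-.18589]);ey=np.array([.18589,.98257])
    for b in((.045,-.05),(.045,-.095),(.045,-.045)):
        print(n,b,px(n,np.append(O+b[0]*ex+b[1]*ey,.174 if b[1]>-.06 else .152)).round(1))
    c=r.get_calibration(n);K=np.array(c['camera_matrix']);Vi=np.linalg.inv(np.array(c['view']))
    v,u=np.mgrid[0:480,0:640];X=(np.stack([(u-K[0,2])/K[0,0]*d,(v-K[1,2])/K[1,1]*d,d,np.ones_like(d)],-1)@Vi.T)[...,:3]
    b=np.stack([(X[...,:2]-O)@ex,(X[...,:2]-O)@ey,X[...,2]],-1)
    m=(b[...,0]>0)&(b[...,0]<.09)&(abs(b[...,1])<.13)&(b[...,2]>.158)&(b[...,2]<.19);q=b[m]
    for lo in np.arange(-.1,-.02,.005):
        k=(q[:,1]>=lo)&(q[:,1]<lo+.005)
        if k.sum(): print(n,round(lo*1e3),k.sum(),np.percentile(q[k,2],[5,50,95]).round(4))
E
```

```text
t: 6.45
position: [0.6388, -0.1555, 0.1782]
tool_rot: [179.9, -0.5, 79.6]
force: [0.6, 9.3, 0.9]
gripper_width: 0.0001
t: 7.95
position: [0.4592, -0.014, 0.2598]
tool_rot: [179.8, -0.5, 79.8]
force: [-0.3, -1.3, 0.6]
gripper_width: -0.0001
scene (0.045, -0.05) [379.2 340.9]
scene (0.045, -0.095) [385.1 379.1]
scene (0.045, -0.045) [378.4 337.8]
scene -95 18 [0.158  0.1583 0.1593]
scene -90 154 [0.1581 0.159  0.161 ]
scene -85 287 [0.1585 0.1605 0.1632]
scene -80 292 [0.1604 0.1629 0.1655]
scene -75 299 [0.1628 0.1654 0.1681]
scene -70 275 [0.1655 0.1679 0.1701]
scene -65 281 [0.1677 0.1699 0.1726]
scene -60 276 [0.1702 0.1725 0.1746]
scene -55 213 [0.1715 0.1731 0.1746]
scene -50 126 [0.1713 0.173  0.1744]
top (0.045, -0.05) [445.4 225.4]
top (0.045, -0.095) [466.6 231.4]
top (0.045, -0.045) [442.7 225. ]
top -95 5 [0.1583 0.1588 0.1595]
top -90 31 [0.158  0.159  0.1608]
top -85 88 [0.1583 0.1596 0.1623]
top -80 109 [0.1592 0.162  0.1643]
top -75 117 [0.1615 0.1643 0.1677]
top -70 112 [0.1634 0.167  0.1693]
top -65 117 [0.1654 0.1692 0.1726]
top -60 126 [0.1683 0.1715 0.1747]
top -55 120 [0.1713 0.1742 0.1765]
top -50 134 [0.1711 0.1741 0.1772]
top -45 146 [0.1598 0.1717 0.1768]
top -35 2 [0.1583 0.1587 0.1592]
top -25 1 [0.1582 0.1582 0.1582]
```

View pics/scene3z.png

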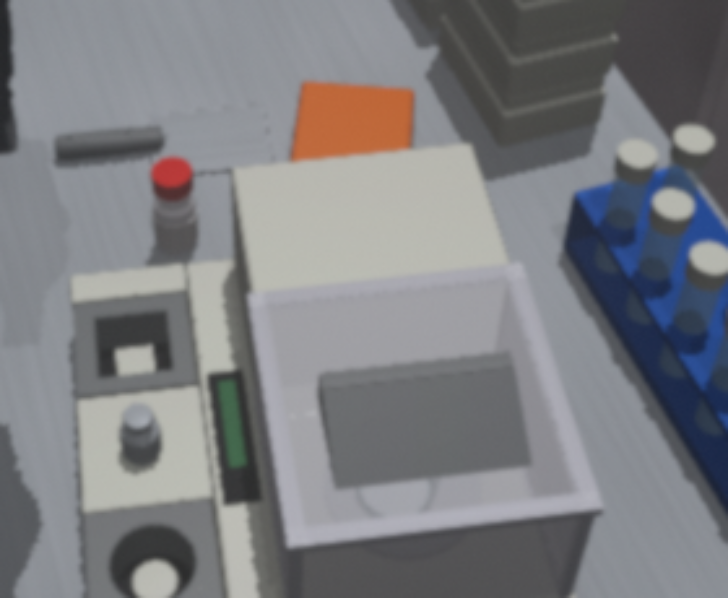

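View pics/top3z.png

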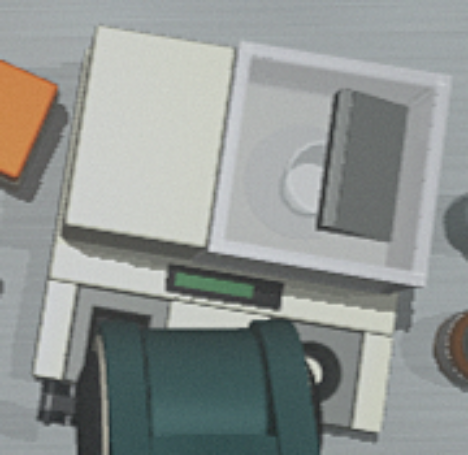

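Lid fully closed: the ledge's crest now lies at balance y ≈ -50 mm, as it should when closed, and the stop gave 9 N. The tare cap is visible in the round well. I move over it and hover.

```bash
python3 -m pendant '[[0.008,-0.04,0,0],[0.016,-0.085,0,0],[0.025,-0.13,-0.01,0],[0.029,-0.155,-0.03,-0.005],[0.029,-0.157,-0.07,-0.009],[0.029,-0.157,-0.11,-0.009],[0.029,-0.157,-0.14,-0.009],[0.029,-0.157,-0.158,-0.009],[0.029,-0.157,-0.16,-0.009],[0.029,-0.157,-0.16,-0.009]]'
python3 - <<'E'
from h import *
s=r.get_state();print(s['position'],s['force'])
for n in('scene','top'):
    p,d=grab(n,n+'4')
    a=p[350:480,220:360,::-1] if n=='scene' else p[165:340,315:495,::-1]
    cv2.imwrite(f'pics/{n}4z.png',cv2.resize(a,None,fx=4,fy=4) if n=='scene' else cv2.resize(a,None,fx=3,fy=3))
E
```

```text
t: 9.3
position: [0.4889, -0.1742, 0.1002]
tool_rot: [179.7, -0.5, 79.0]
force: [0.4, -0.1, 0.1]
gripper_width: 0.0001
[ 0.48894177 -0.17417801  0.10017698] [ 0.36941542 -0.1020363   0.10951843]
```

View pics/scene4z.png

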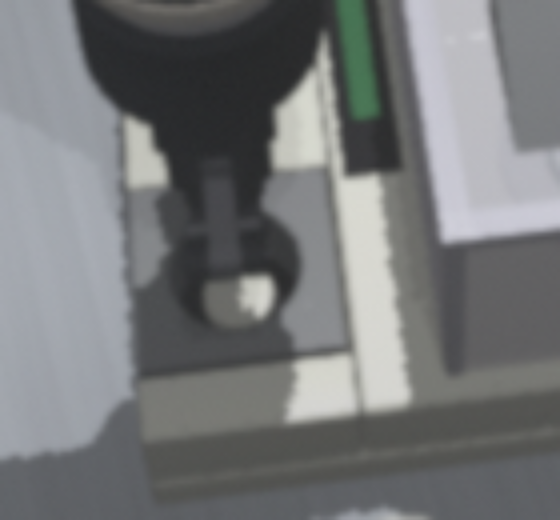

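View pics/top4z.png

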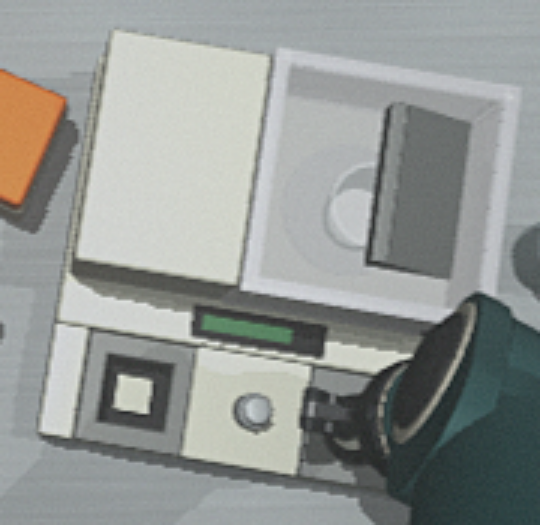

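```bash
python3 - <<'E'
from h import *
s=r.get_state();t=np.array(s['position']);t[2]-=.019
for n,o,f in(('scene',(220,350),4),('top',(315,165),3)):
    q=px(n,t);print(n,q,(q-o)*f)
    q=px(n,[.488,-.171,.035]);print('key',q,(q-o)*f)
p=cv2.imread('pics/scene0.png');a=p[390:450,250:310];cv2.imwrite('pics/well.png',cv2.resize(a,None,fx=8,fy=8))
p=cv2.imread('pics/top0.png');a=p[280:340,400:460];cv2.imwrite('pics/well2.png',cv2.resize(a,None,fx=8,fy=8))
# dark ring ellipse fits
for n,cen in(('scene',(279,418)),('top',(434,308))):
    g=cv2.imread(f'pics/{n}0.png').max(-1);u0,v0=cen
    v,u=np.mgrid[0:480,0:640];m=((g<75)&(np.hypot(u-u0,v-v0)<22)).astype(np.uint8)
    cs=[c for c in cv2.findContours(m,0,1)[0] if len(c)>15]
    for c in cs:
        h=cv2.convexHull(c);e=cv2.fitEllipse(h);print(n,e,onz(n,*e[0],.055))
E
```

```text
scene [277.79966507 407.5972957 ] [231.1986603 230.3891828]
key [278.60860313 422.00800657] [234.43441254 288.03202629]
top [438.99902093 307.16098777] [371.99706279 426.48296331]
key [432.74901455 308.34754493] [353.24704365 430.04263479]
scene ((278.295166015625, 416.45703125), (28.932104110717773, 32.452613830566406), 73.69248962402344) [ 0.48830735 -0.1730041   0.055     ]
top ((433.9409484863281, 307.7616271972656), (22.465524673461914, 23.176029205322266), 158.44390869140625) [ 0.48869879 -0.16938502  0.055     ]
```

View pics/well.png

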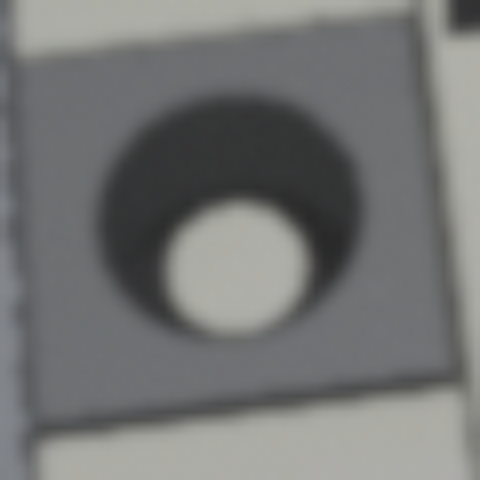

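View pics/well2.png

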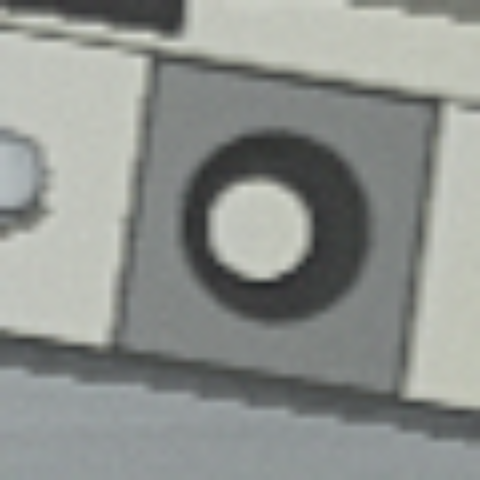

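The well fits from both cameras average to (0.4885, -0.171), which agrees with the cap. I correct y by +3 mm and enter the well.

```bash
python3 -m pendant '[[0,0.003,0,0],[0,0.003,0,0],[0,0.003,-0.01,0],[0,0.003,-0.022,0],[0,0.003,-0.03,0],[0,0.003,-0.037,0],[0,0.003,-0.037,0]]'
```

```text
t: 10.28
position: [0.4887, -0.1709, 0.0627]
tool_rot: [179.8, -0.5, 79.1]
force: [0.5, -0.3, -0.2]
gripper_width: -0.0001
```

```bash
python3 -m pendant '[[0,0,-0.004,0],[0,0,-0.007,0],[0,0,-0.01,0],[0,0,-0.013,0],[0,0,-0.016,0],[0,0,-0.017,0],[0,0,-0.017,0]]'
```

```text
t: 11.15
position: [0.4889, -0.171, 0.0487]
tool_rot: [179.7, -0.6, 79.0]
force: [-9.4, 2.6, 34.1]
gripper_width: -0.0003
```

Fully down, but harder than needed. I ease off a little and hold for 1.5 s.

```bash
python3 -m pendant '[[0,0,-0.0015,0],[0,0,-0.0015,0],[0,0,-0.0015,0],[0,0,-0.0015,0],[0,0,-0.0015,0],[0,0,-0.0015,0],[0,0,-0.0015,0],[0,0,-0.0015,0],[0,0,-0.0015,0],[0,0,-0.0015,0],[0,0,-0.0015,0],[0,0,-0.0015,0]]'
```

```text
t: 12.65
position: [0.4889, -0.171, 0.0489]
tool_rot: [179.7, -0.6, 79.0]
force: [-6.4, 1.5, 20.9]
gripper_width: -0.0002
```

```bash
python3 -m pendant '[[0,0,0.003,0],[0,0,0.01,0],[0,0,0.025,0],[0,0,0.05,0],[0,0,0.09,0],[0,0,0.13,0],[0,0,0.17,0],[-0.01,0.04,0.19,0],[-0.02,0.1,0.2,0],[-0.02,0.16,0.2,0],[-0.02,0.22,0.2,0],[-0.02,0.28,0.2,0]]'
python3 -m pendant '[[-0.02,0.06,0,0],[-0.04,0.12,0,0],[-0.05,0.17,0,0],[-0.05,0.18,0,0],[-0.05,0.18,0,0]]'
python3 - <<'E'
from h import *
s=r.get_state();print(s['position'],s['force'])
O=np.array([.60025702,-.11558917]);ex=np.array([.98257,-.18589]);ey=np.array([.18589,.98257])
for n in('scene','top'):
    p,d=grab(n,n+'5')
    q=np.load(n+'.npz')['p']
    c=r.get_calibration(n);K=np.array(c['camera_matrix']);Vi=np.linalg.inv(np.array(c['view']))
    v,u=np.mgrid[0:480,0:640];X=(np.stack([(u-K[0,2])/K[0,0]*d,(v-K[1,2])/K[1,1]*d,d,np.ones_like(d)],-1)@Vi.T)[...,:3]
    for xy in((.488,-.171),(.516,-.023)):
        m=(np.hypot(X[...,0]-xy[0],X[...,1]-xy[1])<.025)&(abs(X[...,2]-.033)<.01)&(p.min(-1)>130);print(n,m.sum(),X[m].mean(0).round(4))
    b=(X[...,:2]-O)@ey;bx=(X[...,:2]-O)@ex
    m=(X[...,2]>.169)&(X[...,2]<.18)&(bx>0)&(bx<.09)&(abs(b)<.13);print('ledge top y',np.percentile(b[m],[2,50,98]).round(4))
E
```

```text
t: 14.15
position: [0.4687, 0.1108, 0.2499]
tool_rot: [179.7, -0.7, 79.0]
force: [0.1, -0.7, 0.1]
gripper_width: 0.0
t: 14.78
position: [0.4187, 0.2906, 0.2501]
tool_rot: [179.6, -0.6, 79.0]
force: [-0.1, 0.1, -0.8]
gripper_width: 0.0001
[0.41874176 0.29062233 0.25005384] [-0.11855692  0.07106037 -0.81407088]
scene 205 [ 0.4884 -0.1729  0.0344]
scene 138 [ 0.5158 -0.0244  0.0343]
ledge top y [-0.0676 -0.057  -0.0474]
top 122 [ 0.4883 -0.1688  0.0349]
top 136 [ 0.5159 -0.0217  0.035 ]
ledge top y [-0.0652 -0.0517 -0.0423]
```

View pics/scene5.png

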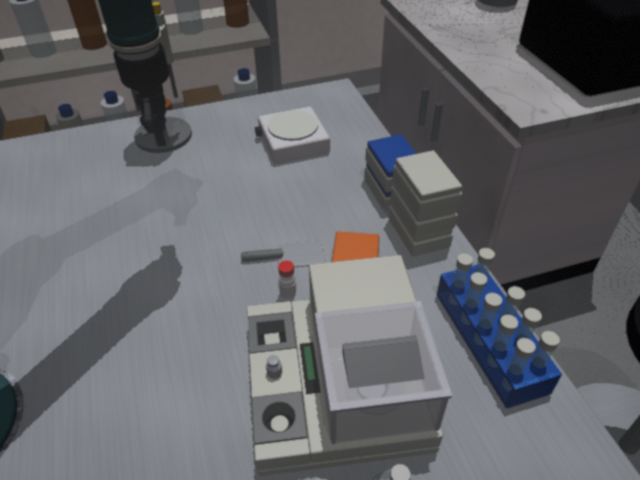

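View pics/top5.png

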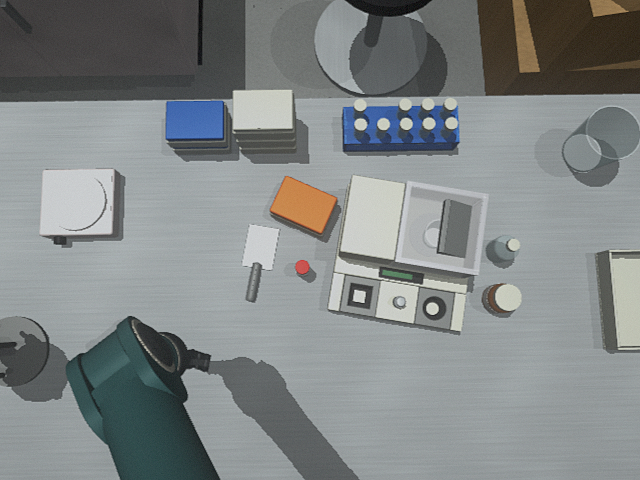

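The lid is closed, both caps are up at 35 mm, the weight, jar, bottle, pot, tip box and spatula stand where they were, and the arm is clear at top pixel (190, 360).

```bash
python3 -c "
from bench import r
r.close_job();print('done')"
```

```text
the job is handed in; nothing more can be done
done
```

The balance is tared and the job is handed in. It took about 15 s of the 48 s allowed.

- **Lid:** I pushed it about 82 mm by the upright face of its ledge until the stop pushed back with 9 N. Afterwards both cameras put the ledge at its closed position, to within a few mm.
- **Tare key:** With the lid shut, I lowered the closed fingertips into the round well and held the key down for about 1.5 s. The fingertips were at 30 mm, which is fully down. Both keys read about 35 mm high afterwards, so the tare key is up again and there is no sign the power key was pressed.
- **Surroundings:** In the last pictures the jar, bottle, pot, tip box, spatula and weight look unmoved. I judged that, and the beaker seen through the closed lid, by eye only. The arm finished well clear, with no contact force.

**Disagreements:**
- The first press peaked at about 34 N, well above the 5.6 N needed, with up to 9 N sideways. I eased it to about 21 N for the hold.
- The two cameras differed by about 4 mm in y on where the tare key was. I used the average, and the fingertips entered the well without touching its sides.

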